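Dock the gold concentrate flask on the dosing station's quick coupler

TASK

Pull the blue sleeve of the dosing station's quick coupler down until it stays back by itself and let go of it, then take the gold flask from the rack and push its nipple gently into the coupler, fully home, so that the sleeve springs forward and locks it. Leave the flask standing there, let go, and do not force it (40 N of push is too much for the coupler) or disturb the other flasks and bottles.

Things in the scene. Friction and masses are not known exactly. Their poses are not given: they have to be found in the camera images.
- station: Dosing station, fixed, origin on the table under the coupler's nominal axis, z up. White deck 170 x 190 mm, top 30 mm above the table; grey housing 130 mm high along its +y side, 100 mm from the axis. An upright steel quick coupler with a blue sleeve stands on the deck. The coupler floats: it sits 5 to 8 mm off the nominal axis in an unknown level direction, upright, height exact.
- port (a point): Nominal centre of the coupler's mouth, 75 mm above the table. The true mouth is 5 to 8 mm off to an unseen side. The coupler slides level against 2.5 N of friction (up to 9 mm off) and stays where left: fingers closed on the sleeve centre it along their line, or search by feel. Socket: outside diameter 26 mm, bore 18 mm without chamfer, floor 23 mm below the mouth.
- foot (a point): Point on the deck's top, 45 mm below the port point. Sleeve: a blue ring of outer diameter 40 mm round the socket with a flange of diameter 60 mm, 4 mm thick, at its foot. Sleeve forward: flange top 21 mm above this point, ring top 43 mm above it; sleeve back: both 12 mm lower. The socket itself does not move down.
- sleeve (a joint): Sleeve pulled back (straight down), m: 0 forward, 0.012 back. Takes up to about 9 N; past 9 mm it snaps over and stays back (held by about 4 N). Forward, three catches bar the bore. When it is back a nipple can enter; in its last 3 mm it pushes down a trigger in the floor (about 6 N), the sleeve springs forward by itself and the catches hold the nipple's groove with about 2 mm of play.
- gold_flask_center (a point): Gold flask, loose, 0.18 to 0.29 kg: upright cylinder of diameter 34 mm, 75 mm high, domed top, with a steel nipple below (diameter 16, 27 mm long, tip bevelled 1.5 mm). Point on its axis 37 mm above the shoulder, 38 mm below the top; z is its axis. Starts nipple down in any one of the rack's holes, shoulder on the rack. Seated, its shoulder is 4 mm above the mouth.
- gold_tip (a point): The centre of the end of the gold flask's nipple, its lowest point, 64 mm below the gold flask's centre point.
- rack: Wooden rack, fixed, 70 x 190 x 36 mm; origin at the centre of its underside; its three holes (20 mm wide, 32 mm deep) lie along its y axis at -64, 0 and +64 mm.
- white_flask_center (a point): A bystander: the white flask, same shape as the gold one, standing in another hole of the rack. Point at its centre.
- red_flask_center (a point): A bystander: the red flask, same shape as the gold one, standing in another hole of the rack. Point at its centre.
- amber_a: A bystander standing on the table: amber bottle, diameter 52, 95 mm high. Origin at the centre of its underside.
- amber_b: A bystander standing on the table: amber bottle, diameter 44, 80 mm high. Origin at the centre of its underside.
- blue_jar: A bystander standing on the table: glass jar with blue lid, diameter 40, 50 mm high. Origin at the centre of its underside.
- gold_bottle: A bystander standing on the table: gold bottle without nipple, diameter 50, 120 mm high. Origin at the centre of its underside.
- green_vial: A bystander standing on the table: small green vial, diameter 32, 55 mm high. Origin at the centre of its underside.
There are look-alikes about, which are no part of the job. Leave any purple look-alike of the part that bears gold_flask_center alone.

How it is judged:
By the outcome, as a careful person would: the job done as asked, in the order asked, and still so for the second after the job is handed in, with the robot touching nothing.
It also fails if it takes over 64 s, if anything falls off the work surface, if the arm or the gripper's body presses on something with over 40 N, if the wrist force passes 120 N, or if a joint passes its speed limit or range.

ROBOT

A 6-joint arm with a two-finger parallel gripper is mounted at the origin on the work surface. World frame = base frame: x ahead of the robot, y to its left, z up, the work surface at z = 0. Lengths are in m, angles in rad, forces in N, time in s.
With the tool pointing down it reaches from about 0.25 to 0.725 m from the base axis. Payload 4 kg.
Tool frame: the origin (TCP) lies at the very end of the fingers, on their centre line; the grasp point (between the pads) lies 19 mm behind it; z points along the fingers, y is the line along which they close (so a half turn about z gives the same grasp; the last joint's range is limited). The gripper opens to 85 mm and grips with 20 to 120 N. Pads are 22 mm wide; open, the fingers measure 114 mm over their backs; the gripper's body (76 mm by 85 mm) begins 54 mm behind the grasp point. The pads swing forward as they close: fully open they stand 13 mm farther back than shut.
Start: joints at [-1.179, 0.241, 0.005, 1.335, 0, 1.571], TCP at [0.191, -0.462, 0.231] pointing down, gripper open.
Joint ranges: [-2.72, 2.72], [-1.05, 1.87], [-1.09, 1.28], [-1.99, 2.15], [-1.42, 1.44], [-3.14, 3.14]. Speed limits (rad/s): [2.79, 2.79, 3.14, 3.14, 3.14, 3.14].

INTERFACE

Orientations are given as a rotation vector (axis times angle).
In Python, from station import read_state, camera, finish_job, masks_of gives the robot as it stands. The module is installed in compiled form; this text tells all that it offers.
- The arm moves only by the tool jog_arm, never from a script. Its arguments are lists of equal length, an entry for each row: "grip": the opening, from -1 (shut) to 1 (fully open), so that 0 is half open; "xyz": the shift along the tool's x, y, z in mm, a list of three; "roll": the turn about the tool's z in rad. In form: {"grip": [grip, ...], "xyz": [[dx, dy, dz], ...], "roll": [roll, ...]}. A call has 1 to 8 rows; each row shifts and turns the commanded pose from where the row before left it, along the tool's axes as they then stand; what a row does not reach is not made up. A row lasts 1/12 s, in which the tool goes at most 41.7 mm and 7.16 degrees, less where a joint would pass 70% of its speed; a pose out of reach is approached as far as the arm can. A call with a gripper value outside its range is refused whole. The fingers move at their own pace and stop on an object; "force" is the grip in N (left out, the last holds). Time passes only in rows, so rows that do not move let the fingers close. It gives the time, the measured TCP pose, the force, the opening and the grip force at its end, in the units of the state.
- read_state(): the state, without advancing time (a new reading comes with each control period).
- camera(name): name is "scene" or "top"; returns a dict with "pixels" (480x640x3 uint8, red, green, blue), "depth" (480x640 float32, m along the optical axis (not along the pixel's ray), 0 where there is no reading), "K" (3x3 intrinsics, pixels), "k1" (the pictures are not rectified: a ray, as slopes to the right and down, at radius r is drawn at 1 + k1 r^2 times it, then the intrinsics apply), "rvec" (rotation vector, rad) and "tvec" (3), from world to camera coordinates, as OpenCV has them. Camera axes: x right, y down, z forward; pixel columns grow to the right and rows downward; lengths in m; the calibration is good to about 2 mm. A picture is of the moment at which its call begins.
- finish_job(): hands the job in; it is judged then, once.
Trained networks look in the newest picture that a camera, given by its name, has taken for a name from the list of things; names that differ only in an ending like _2 or _b are one class to them, and where a whole thing is asked for, a point or a joint stands for the part that bears it (a point fixed in the world has none). Each returns a list of dicts, best first, with "p" (0 to 1); they miss things now and then, are a little off and sometimes report something else, mostly with a low value. They report only what shows in the picture. A call takes as long as a camera call. They do not tell look-alikes from the thing itself.
- masks_of(query, camera): "region" (480x640 bool, what is visible of it) and "xy" ([column, row] in pixels, amid what is visible of it).
The state is a dict: "clock": time; "joints": joint angles; "qvel": joint speeds; "tau": joint torques, N m; "tool_pos": TCP position; "orientation": TCP orientation; "contact_force": force on the tool from outside, world axes, zero at the start; "moment": the same for the moment, N m; "opening": opening from 0.0 (shut) to 1.0 (fully open); "grip_force": force on a finger pad.
Only numpy, scipy, OpenCV 4.12 (cv2) and the standard library are available. Lean on these libraries where they do the work, as an engineer would, in place of code of your own. Each camera call takes 0.05 s, during which the arm holds its last target. There are 200 camera calls.

## Working session

There is one attempt and no reset: what is moved stays moved. The work goes in short steps, Python scripts to look and compute and a tool call to move; the robot and the scene stay as the last step left them, time stands still between calls to the robot, and variables do not carry over. Pictures are saved under pics/ and viewed, at most 10 in all, crops included, and the job is handed in when it is done.

Besides the shell and the picture viewer there is one more tool, called after "Call:" in YAML: its name, and indented under it one key for each argument. jog_arm: Moves the arm, as the interface text tells. Its arguments: {"type":"object","properties":{"grip":{"type":"array","items":{"type":"number"}},"xyz":{"type":"array","items":{"type":"array","items":{"type":"number"}}},"roll":{"type":"array","items":{"type":"number"}},"force":{"type":"number"}},"required":["grip","xyz","roll"]}

```bash
mkdir -p pics
cat > h.py <<'E'
import numpy as np, cv2
from station import read_state, camera, finish_job, masks_of
def world(c, uv, d):
    uv=np.atleast_2d(np.float64(uv)); d=np.atleast_1d(d)
    n=cv2.undistortPoints(uv[:,None],c["K"],np.array([c["k1"],0,0,0.]))[:,0]
    P=np.c_[n*d[:,None],d]
    R=cv2.Rodrigues(np.float64(c["rvec"]))[0]
    return (P-np.ravel(c["tvec"]))@R
def pts(c, reg):
    v,u=np.nonzero(reg&(c["depth"]>0)); return world(c,np.c_[u,v],c["depth"][v,u])
def save(c,name): cv2.imwrite("pics/"+name,c["pixels"][:,:,::-1])
E
python3 - <<'E'
from h import *
np.set_printoptions(precision=4,suppress=True)
for n in("top","scene"):
    c=camera(n); save(c,n+"0.png")
    print(n,c["K"].ravel(),c["k1"],c["rvec"],c["tvec"])
    for q in["station","sleeve","gold_flask_center","rack","white_flask_center","red_flask_center","gold_bottle","amber_a","blue_jar","green_vial"]:
        for m in masks_of(q,n):
            P=pts(c,m["region"])
            if len(P)==0: continue
            col=c["pixels"][m["region"]].mean(0)
            z=np.percentile(P[:,2],98); T=P[P[:,2]>z-.012]
            print(q,round(m["p"],2),m["xy"],"med",np.median(P,0),"ztop",z,"topmid",(T[:,:2].min(0)+T[:,:2].max(0))/2,"ext",np.ptp(T[:,:2],axis=0),col.astype(int))
print(read_state())
E
```

```text
top [436.2483   0.     318.9321   0.     436.2483 238.962    0.       0.
   1.    ] 0.022874177645711997 [ 2.0964 -2.1484  0.1949] [0.0134 0.5271 1.2556]
station 0.79 [263.5, 249.7] med [0.4958 0.1673 0.0339] ztop 0.13610042474376385 topmid [0.4802 0.2419] ext [0.1855 0.1293] [76 79 76]
sleeve 0.72 [286.8, 244.5] med [0.516  0.0958 0.0537] ztop 0.0771034048660962 topmid [0.5207 0.0987] ext [0.0389 0.0386] [34 51 79]
sleeve 0.19 [471.3, 299.8] med [ 0.3329 -0.4399  0.0352] ztop 0.05743547926069286 topmid [ 0.3343 -0.4452] ext [0.0144 0.0128] [56 64 51]
gold_flask_center 0.73 [384.2, 229.4] med [ 0.5418 -0.1915  0.1038] ztop 0.11423392795357254 topmid [ 0.5469 -0.1957] ext [0.0301 0.0298] [74 54 20]
gold_flask_center 0.66 [365.4, 202.4] med [ 0.6214 -0.1387  0.0953] ztop 0.10387131004631218 topmid [ 0.6284 -0.1402] ext [0.032  0.0292] [49 32 51]
rack 0.97 [399.3, 236.1] med [ 0.5272 -0.2436  0.0362] ztop 0.042053971922426645 topmid [ 0.541  -0.2589] ext [0.087  0.1931] [70 45 24]
white_flask_center 0.68 [428.8, 231.2] med [ 0.5305 -0.319   0.104 ] ztop 0.11321193017910038 topmid [ 0.53
[... 2924 characters left out ...]
322] ztop 0.05654717877518878 topmid [ 0.3378 -0.4454] ext [0.0147 0.0155] [72 80 65]
green_vial 0.6 [368.7, 248.5] med [0.533  0.0958 0.0575] ztop 0.07637783338432041 topmid [0.522  0.0966] ext [0.044  0.0402] [23 45 84]
{'clock': 1.1, 'joints': array([-1.179 ,  0.2406,  0.005 ,  1.3352,  0.    ,  1.5708]), 'qvel': array([-0.0013,  0.0002,  0.0001,  0.0016,  0.    , -0.0003]), 'tau': array([ -0.0012, -37.2223,  25.2696,   0.0013,   0.0001,   0.    ]), 'tool_pos': array([ 0.1909, -0.4621,  0.2313]), 'orientation': array([-3.0815, -0.6115, -0.    ]), 'contact_force': array([ 0.6576, -0.1487, -0.6899]), 'moment': array([0.0494, 0.011 , 0.0297]), 'grip_force': 0.0, 'opening': 1.000155503844811}
```

View pics/top0.png

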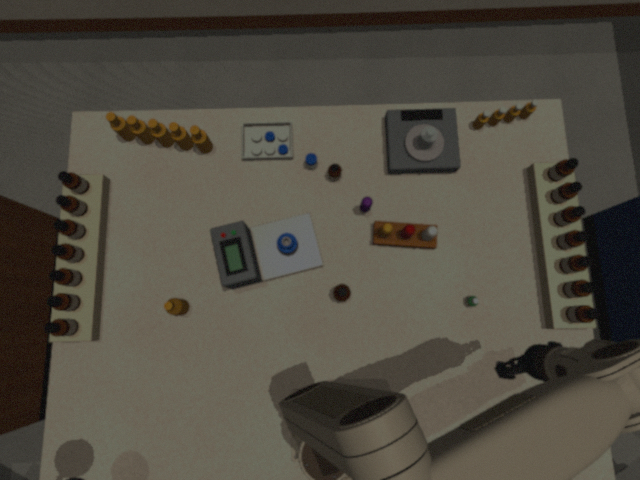

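View pics/scene0.png

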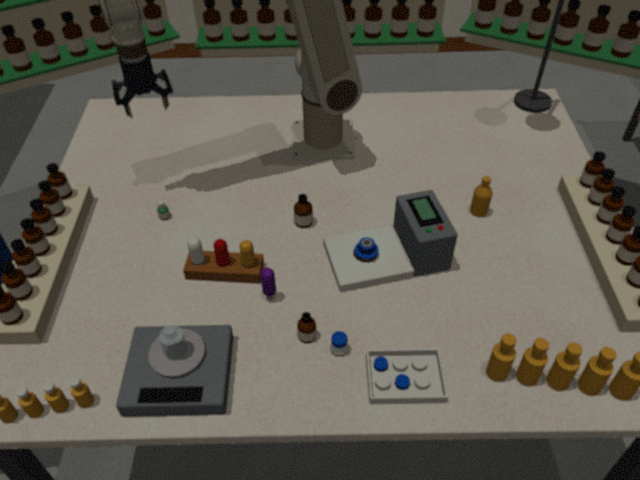

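Top view: gold flask at about (387,229), red (408,231), white (430,232). The blue sleeve is at (287,244) with the housing to its left. A purple look-alike stands at (366,203). Next I fit the axes precisely.

```bash
cat >> h.py <<'E'
from scipy.optimize import least_squares
def cyl(P,r):  # vertical cylinder, robust, side points
    f=lambda p:np.hypot(P[:,0]-p[0],P[:,1]-p[1])-r
    s=least_squares(f,P[:,:2].mean(0)+[-.01,0],loss="soft_l1",f_scale=.001); return s.x,np.median(abs(f(s.x)))
def rect(P):
    (c,s,a)=cv2.minAreaRect((P[:,:2]*1000).astype(np.float32)); return np.array(c),s,a
def yaw(st): 
    x=cv2.Rodrigues(st["orientation"])[0][:,0]; return np.arctan2(x[1],x[0])
E
python3 - <<'E'
from h import *
np.set_printoptions(precision=4,suppress=True)
for n in("top","scene"):
    c=camera(n)
    P=pts(c,masks_of("station",n)[0]["region"])
    D=P[(abs(P[:,2]-.031)<.006)]; H=P[abs(P[:,2]-.13)<.008]
    print(n,"deck",rect(D),"house",rect(H))
    P=pts(c,masks_of("rack",n)[0]["region"]); D=P[abs(P[:,2]-.037)<.006]; print("rack",rect(D))
    m=masks_of("sleeve",n)[0]["region"]; P=pts(c,m)
    print("flange",rect(P[abs(P[:,2]-.0515)<.005]),"ring+mouth",rect(P[abs(P[:,2]-.074)<.005]), np.histogram(P[:,2],np.arange(.03,.09,.005)))
    S=P[(P[:,2]>.056)&(P[:,2]<.069)]; 
    if len(S)>5: print("ringcyl",cyl(S,.020),len(S))
    for q in("gold","red","white"):
        P=pts(c,masks_of(q+"_flask_center",n)[0]["region"]); S=P[(P[:,2]>.042)&(P[:,2]<.095)]
        print(q,cyl(S,.017),len(S))
E
```

```text
top deck (array([504.0395, 142.6257]), (171.9314727783203, 273.7602233886719), 13.840179443359375) house (array([478.6303, 242.4164]), (170.24374389648438, 99.7372817993164), 13.010552406311035)
rack (array([ 540.7474, -260.0988]), (192.9987335205078, 71.41915130615234), 84.47684478759766)
flange (array([520.3862,  98.8177]), (58.57262420654297, 56.87071990966797), 68.67630767822266) ring+mouth (array([520.7405,  98.6605]), (39.87530517578125, 38.65444564819336), 0.5049487352371216) (array([ 1,  0,  2, 46, 85, 19,  4, 15, 57, 25,  0]), array([0.03 , 0.035, 0.04 , 0.045, 0.05 , 0.055, 0.06 , 0.065, 0.07 ,
       0.075, 0.08 , 0.085]))
ringcyl (array([0.5205, 0.0976]), np.float64(0.0029023265457969443)) 22
gold (array([ 0.5233, -0.1792]), np.float64(0.003867940203543833)) 49
red (array([ 0.5192, -0.2413]), np.float64(0.0032940801512433924)) 59
white (array([ 0.515 , -0.3022]), np.float64(0.003062339917347154)) 59
scene deck (array([505.1895, 148.524 ]), (173.9864501953125, 288.82073974609375), 13.507711410522461) house (array([481.9398, 240.8763]), (176.43502807617188, 101.69174194335938), 13.891493797302246)
rack (array([ 541.8051, -259.6243]), (190.03509521484375, 77.0639419555664), 84.97630310058594)
flange (array([528.155,  96.804]), (59.6861572265625, 48.0410270690918), 86.83837127685547) ring+mouth (array([522.6844,  97.5831]), (37.15415954589844, 46.516395568847656), 85.78168487548828) (array([  4,   0,   2,  44, 103,  33,  22,  33,  73,  23,   0]), array([0.03 , 0.035, 0.04 , 0.045, 0.05 , 0.055, 0.06 , 0.065, 0.07 ,
       0.075, 0.08 , 0.085]))
ringcyl (array([0.5203, 0.0972]), np.float64(0.0011057204931289866)) 75
gold (array([ 0.5461, -0.1966]), np.float64(0.0010228547223239542)) 202
red (array([ 0.54, -0.26]), np.float64(0.0010584253900666751)) 211
white (array([ 0.5333, -0.3237]), np.float64(0.001158410649432057)) 214
```

Call:
jog_arm:
  grip: [1, 1, 1, 1, 1, 1, 1, 1]
  xyz:
    - [32.4, -24.5, 0]
    - [32.4, -24.5, 0]
    - [32.4, -24.5, 0]
    - [32.4, -24.5, 0]
    - [32.4, -24.5, 0]
    - [32.4, -24.5, 0]
    - [32.4, -24.5, 0]
    - [32.4, -24.5, 0]
  roll: [0, 0, 0, 0, 0, 0, 0, 0]
  force: 20

```text
clock: 2.47
tool_pos: [0.3562, -0.1802, 0.2316]
orientation: [3.081, 0.611, 0.001]
contact_force: [0.5, -0.5, -0.1]
opening: 0.999
grip_force: 0.0
```

Call:
jog_arm:
  grip: [1, 1, 1, 1, 1, 1, 1, 1]
  xyz:
    - [32.4, -24.5, 0]
    - [32.4, -24.5, 0]
    - [32.4, -24.5, 0]
    - [32.4, -24.5, 0]
    - [32.4, -24.5, 0]
    - [32.4, -24.5, 0]
    - [32.4, -24.5, 0]
    - [32.4, -24.5, 0]
  roll: [0, 0, 0, 0, 0, 0, 0, 0]

```text
clock: 3.13
tool_pos: [0.5211, 0.1002, 0.2314]
orientation: [3.081, 0.612, 0.001]
contact_force: [0.5, -0.0, 2.0]
opening: 1.004
grip_force: 0.0
```

Call:
jog_arm:
  grip: [0.6, 0.6, 0.6, 0.6, 0.6, 0.6, 0.6, 0.6]
  xyz:
    - [0, 0, 20]
    - [0, 0, 20]
    - [0, 0, 20]
    - [0, 0, 20]
    - [0, 0, 20]
    - [0, 0, 10]
    - [0, 0, 0]
    - [0, 0, 0]
  roll: [0.1, 0.1, 0.1, 0.1, 0.1, 0, 0, 0]

```text
clock: 3.8
tool_pos: [0.5248, 0.0225, 0.1211]
orientation: [-3.079, -0.011, 0.013]
contact_force: [0.4, 0.7, 1.0]
opening: 0.797
grip_force: 0.0
```

Run:
```python
from h import *
np.set_printoptions(precision=4,suppress=True)
s=read_state(); y=yaw(s); print(s["clock"],s["tool_pos"],np.degrees(y),s["joints"],s["opening"],s["contact_force"])
d=np.array([.5205,.0977])-s["tool_pos"][:2]
print("dx,dy mm",1e3*(d@[np.cos(y),np.sin(y)]),1e3*(d@[np.sin(y),-np.cos(y)]))
c=camera("scene"); x=c["pixels"][150:330,270:490,::-1]; cv2.imwrite("pics/a.png",cv2.resize(x,None,fx=3,fy=3,interpolation=cv2.INTER_CUBIC))
```

```text
3.8 [0.5248 0.0225 0.1211] 0.44053523200090516 [ 0.0067  0.3699 -0.1146  1.0948  0.0625  3.1406] 0.7968119423221597 [0.3791 0.7193 1.0246]
dx,dy mm -3.744646607832033 -75.25641543613284
```

View pics/a.png

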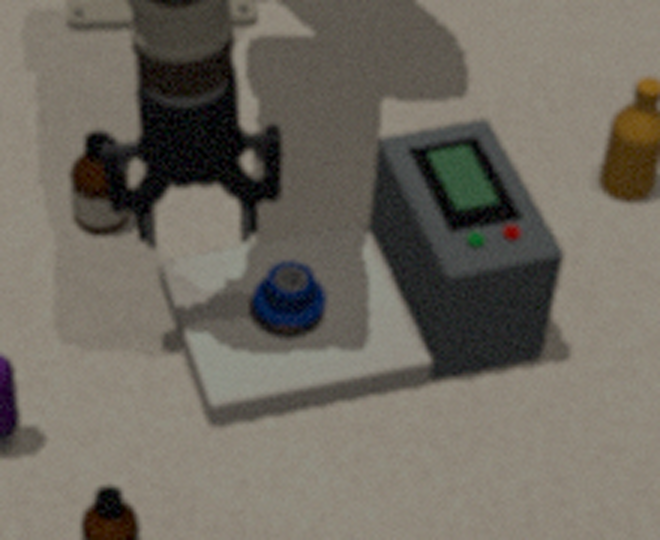

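The picture shows the coupler at crop (290,295) and the gripper stopped to its left, because joint 6 hit its range. I roll back and use yaws of about 35° and 125° instead.

Call:
jog_arm:
  grip: [0.6, 0.6, 0.6, 0.6, 0.6, 0.6, 0.6, 0.6]
  xyz:
    - [0, 0, -5]
    - [0, 0, 0]
    - [0, 0, 0]
    - [0, 0, 0]
    - [0, 0, 0]
    - [0, 0, 0]
    - [0, 0, 0]
    - [0, 0, 0]
  roll: [-0.1, -0.1, -0.1, -0.1, -0.1, -0.1, 0, 0]

```text
clock: 4.52
tool_pos: [0.5261, 0.0232, 0.1278]
orientation: [-2.94, -0.921, -0.021]
contact_force: [-0.1, -0.4, 0.2]
opening: 0.801
grip_force: 0.0
```

```bash
cat >> h.py <<'E'
def go(x,y0,yw=None):
    s=read_state(); y=yaw(s); d=np.array([x,y0])-s["tool_pos"][:2]
    print("t",round(s["clock"],2),"pos",s["tool_pos"].round(4),"yaw",np.degrees(y).round(2),"tilt",cv2.Rodrigues(s["orientation"])[0][:2,2].round(4),"j",s["joints"].round(2),"op",round(s["opening"],3),"F",s["contact_force"].round(2),"M",s["moment"].round(3))
    print("dx,dy mm",(1e3*(d@[np.cos(y),np.sin(y)])).round(2),(1e3*(d@[np.sin(y),-np.cos(y)])).round(2))
    if yw is not None: print("roll",(y-np.radians(yw)).round(3))
E
python3 -c "
from h import *
go(.5205,.0977,35)"
```

```text
t 4.52 pos [0.5261 0.0232 0.1278] yaw 34.73 tilt [-0.0051  0.0622] j [ 0.01  0.36 -0.11  1.11  0.06  2.54] op 0.801 F [-0.07 -0.41  0.15] M [-0.065  0.012 -0.009]
dx,dy mm 37.87 -64.41
roll -0.005
```

Call:
jog_arm:
  grip: [0.6, 0.6, 0.6, 0.6, 0.6, 0.6, 0.6, 0.6]
  xyz:
    - [8.8, -15.2, 0]
    - [8.8, -15.2, 0]
    - [8.8, -15.2, 0]
    - [9, -15.3, 0]
    - [0, 0, 15]
    - [0, 0, 15]
    - [0, 0, 0]
    - [0, 0, 0]
  roll: [0, 0, 0, 0, 0, 0, 0, 0]

```text
clock: 5.18
tool_pos: [0.5187, 0.0945, 0.1007]
orientation: [-2.939, -0.921, -0.015]
contact_force: [-0.3, -0.0, -0.2]
opening: 0.802
grip_force: 0.0
```

```bash
python3 -c "
from h import *
go(.5205,.0977,35)"
```

```text
t 5.18 pos [0.5187 0.0945 0.1007] yaw 34.74 tilt [-0.009   0.0619] j [ 0.14  0.39 -0.15  1.04  0.06  2.68] op 0.802 F [-0.28 -0.03 -0.15] M [-0.064  0.037  0.054]
dx,dy mm 3.29 -1.64
roll -0.005
```

Call:
jog_arm:
  grip: [0.6, 0.6, 0.6, 0.6, 0.6, 0.6, 0.6, 0.6]
  xyz:
    - [2, 1, 0]
    - [0, 0, 10]
    - [0, 0, 10]
    - [0, 0, 8]
    - [0, 0, 8]
    - [0, 0, 7]
    - [0, 0, 0]
    - [0, 0, 0]
  roll: [0, 0, 0, 0, 0, 0, 0, 0]

```text
clock: 5.85
tool_pos: [0.5205, 0.0969, 0.0571]
orientation: [-2.939, -0.921, -0.015]
contact_force: [-0.6, 0.0, 0.1]
opening: 0.803
grip_force: 0.0
```

Run:
```python
from h import *
go(.5205,.0977,35)
c=camera("scene"); x=c["pixels"][180:300,310:440,::-1]; cv2.imwrite("pics/b.png",cv2.resize(x,None,fx=5,fy=5,interpolation=cv2.INTER_CUBIC))
```

```text
t 5.85 pos [0.5205 0.0969 0.0571] yaw 34.76 tilt [-0.0094  0.0619] j [ 0.15  0.44 -0.2   0.94  0.06  2.68] op 0.803 F [-0.56  0.01  0.08] M [-0.07  -0.01   0.103]
dx,dy mm 0.42 -0.65
roll -0.004
```

View pics/b.png

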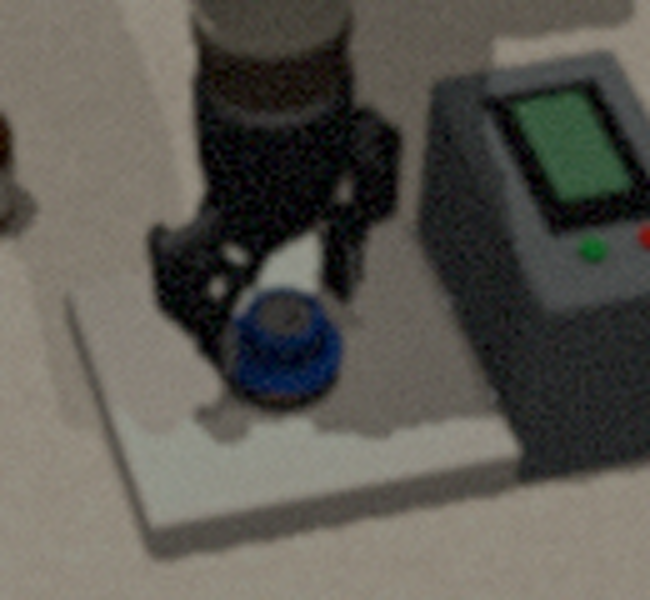

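The fingers straddle the coupler, which is at crop (290,345), with one finger to the left and one behind on the right. Now I close on it.

Call:
jog_arm:
  grip: [0.2, 0, -0.2, -0.2, -0.2, -0.2]
  xyz:
    - [0, 0, 0]
    - [0, 0, 0]
    - [0, 0, 0]
    - [0, 0, 0]
    - [0, 0, 0]
    - [0, 0, 0]
  roll: [0, 0, 0, 0, 0, 0]
  force: 20

```text
clock: 6.4
tool_pos: [0.5213, 0.0974, 0.0586]
orientation: [-2.938, -0.921, -0.019]
contact_force: [-1.9, 2.3, 5.8]
opening: 0.46
grip_force: 21.4
```

Run:
```python
from h import *
go(.5205,.0977,125)
```

```text
t 6.4 pos [0.5213 0.0974 0.0586] yaw 34.78 tilt [-0.0069  0.0629] j [ 0.15  0.44 -0.2   0.94  0.06  2.68] op 0.46 F [-1.95  2.27  5.76] M [0.271 0.463 0.03 ]
dx,dy mm -0.5 -0.69
roll -1.575
```

Call:
jog_arm:
  grip: [-0.2, -0.2, -0.2, -0.2, -0.2, -0.2, -0.2, -0.2]
  xyz:
    - [-0.1, 0.1, 2]
    - [-0.1, 0.1, 2]
    - [-0.1, 0.1, 2]
    - [-0.1, 0.1, 2]
    - [-0.1, 0.1, 2]
    - [-0.1, 0.1, 2]
    - [0, 0, 0]
    - [0, 0, 0]
  roll: [0, 0, 0, 0, 0, 0, 0, 0]

```text
clock: 7.07
tool_pos: [0.5218, 0.0974, 0.0466]
orientation: [-2.938, -0.921, -0.021]
contact_force: [-0.1, 2.8, 6.5]
opening: 0.463
grip_force: 21.4
```

Call:
jog_arm:
  grip: [-0.2, -0.2, -0.2, -0.2]
  xyz:
    - [0, 0, 1.5]
    - [0, 0, 1.5]
    - [0, 0, 0]
    - [0, 0, 0]
  roll: [0, 0, 0, 0]

```text
clock: 7.4
tool_pos: [0.524, 0.0979, 0.0463]
orientation: [-2.939, -0.922, -0.029]
contact_force: [-3.2, 1.8, 17.8]
opening: 0.464
grip_force: 22.4
```

Call:
jog_arm:
  grip: [0.3, 0.6, 0.6, 0.6, 0.6, 0.6, 0.6, 0.6]
  xyz:
    - [0, 0, 0]
    - [0, 0, 0]
    - [0, 0, 0]
    - [0, 0, 0]
    - [0, 0, -5]
    - [0, 0, -10]
    - [0, 0, -15]
    - [0, 0, -15]
  roll: [0, 0, 0, 0, 0, 0, 0, 0]

```text
clock: 8.07
tool_pos: [0.5209, 0.0941, 0.0885]
orientation: [-2.939, -0.921, -0.016]
contact_force: [0.6, 0.6, 0.1]
opening: 0.8
grip_force: 0.0
```

Call:
jog_arm:
  grip: [0.4, 0.4, 0.4, 0.4, 0.4, 0.4, 0.4, 0.4]
  xyz:
    - [0, 0, 0]
    - [0, 0, 0]
    - [0, 0, 0]
    - [0, 0, 0]
    - [0, 0, 0]
    - [0, 0, 0]
    - [0, 0, 0]
    - [0, 0, 0]
  roll: [-0.12, -0.12, -0.12, -0.12, -0.12, -0.12, -0.12, -0.12]

```text
clock: 8.73
tool_pos: [0.5215, 0.0943, 0.0886]
orientation: [-2.184, -2.189, -0.06]
contact_force: [-0.3, -0.3, 0.8]
opening: 0.701
grip_force: 0.0
```

Call:
jog_arm:
  grip: [0.4, 0.4, 0.4, 0.4, 0.4, 0.4, 0.4]
  xyz:
    - [0, 0, 0]
    - [0, 0, 0]
    - [0, 0, 0]
    - [0, 0, 0]
    - [0, 0, 0]
    - [0, 0, 0]
    - [0, 0, 0]
  roll: [-0.12, -0.12, -0.12, -0.12, -0.13, 0, 0]

```text
clock: 9.32
tool_pos: [0.5215, 0.0943, 0.0884]
orientation: [-1.451, -2.745, -0.08]
contact_force: [-0.1, -0.2, 1.1]
opening: 0.698
grip_force: 0.0
```

Run:
```python
from h import *
go(.5205,.0977,125)
c=camera("scene"); x=c["pixels"][180:300,310:440,::-1]; cv2.imwrite("pics/c.png",cv2.resize(x,None,fx=5,fy=5,interpolation=cv2.INTER_CUBIC))
P=pts(c,masks_of("sleeve","scene")[0]["region"]); print(np.histogram(P[:,2],np.arange(.03,.09,.005)))
```

```text
t 9.32 pos [0.5215 0.0943 0.0884] yaw 124.34 tilt [-0.0071  0.0621] j [ 0.14  0.4  -0.16  1.01  0.06  1.12] op 0.698 F [-0.11 -0.22  1.09] M [-0.025  0.009  0.077]
dx,dy mm 3.35 1.12
roll -0.012
(array([ 9, 86, 63, 25, 24, 34, 37,  3,  0,  0,  0]), array([0.03 , 0.035, 0.04 , 0.045, 0.05 , 0.055, 0.06 , 0.065, 0.07 ,
       0.075, 0.08 , 0.085]))
```

View pics/c.png

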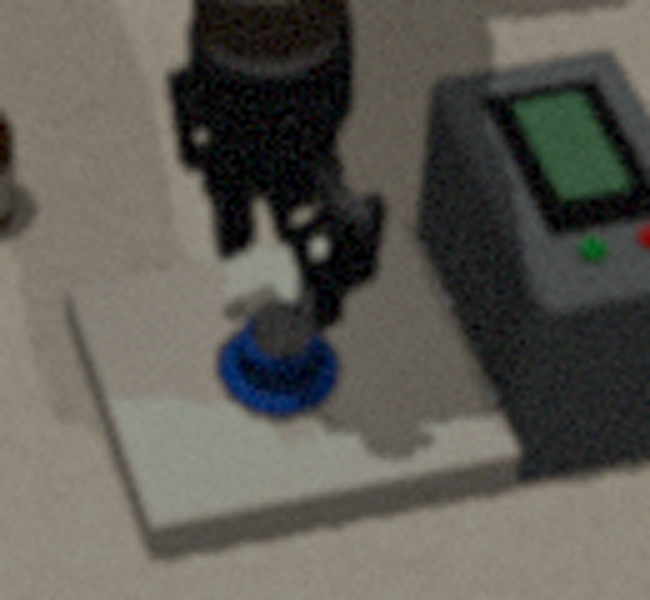

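The sleeve is back (flange at z≈0.037) and the socket stands proud at crop (285,330). Next I centre the bare socket along the second line.

Call:
jog_arm:
  grip: [0.4, 0.4, 0.4, 0.4, 0.4, 0.4]
  xyz:
    - [0.8, 2.6, 0]
    - [0, 0, 9]
    - [0, 0, 9]
    - [0, 0, 7.5]
    - [0, 0, 0]
    - [0, 0, 0]
  roll: [0, 0, 0, 0, 0, 0]

```text
clock: 9.92
tool_pos: [0.5217, 0.098, 0.0612]
orientation: [-1.445, -2.745, -0.077]
contact_force: [0.2, 0.4, 0.6]
opening: 0.699
grip_force: 0.0
```

Call:
jog_arm:
  grip: [0, -0.3, -0.6, -0.6, -0.6, -0.6, -0.6, -0.6]
  xyz:
    - [0, 0, 0]
    - [0, 0, 0]
    - [0, 0, 0]
    - [0, 0, 0]
    - [0, 0, 0]
    - [0, 0, 0]
    - [0, 0, 0]
    - [0, 0, 0]
  roll: [0, 0, 0, 0, 0, 0, 0, 0]
  force: 20

```text
clock: 10.58
tool_pos: [0.5231, 0.098, 0.063]
orientation: [-1.447, -2.748, -0.081]
contact_force: [-1.3, -0.6, 4.7]
opening: 0.3
grip_force: 23.0
```

Run:
```python
from h import *
go(.5205,.0977,125)
```

```text
t 10.58 pos [0.5231 0.098  0.063 ] yaw 124.52 tilt [-0.0066  0.0622] j [ 0.15  0.43 -0.19  0.95  0.06  1.12] op 0.3 F [-1.27 -0.59  4.67] M [-0.155  0.235 -0.042]
dx,dy mm 1.2 -2.34
roll -0.008
```

Call:
jog_arm:
  grip: [0, 0.4, 0.4, 0.4, 0.4, 0.4, 0.4, 0.4]
  xyz:
    - [0, 0, 0]
    - [0, 0, 0]
    - [0, 0, 0]
    - [0, 0, -20]
    - [0, 0, -35]
    - [0, 0, -35]
    - [0, 0, -10]
    - [0, 0, 0]
  roll: [0, 0, 0, 0, 0, 0.12, 0.12, 0.12]

```text
clock: 11.25
tool_pos: [0.5262, 0.0921, 0.1662]
orientation: [-1.92, -2.436, -0.077]
contact_force: [0.3, 0.4, -0.8]
opening: 0.7
grip_force: 0.0
```

Call:
jog_arm:
  grip: [0.4, 0.4, 0.4, 0.4, 0.4, 0.4, 0.4, 0.4]
  xyz:
    - [-30, 0, 0]
    - [-35, 0, 0]
    - [-35, 0, 0]
    - [-35, 0, 0]
    - [-35, 0, 0]
    - [-35, 0, 0]
    - [-35, 0, 0]
    - [-30, 0, 0]
  roll: [0.12, 0.04, 0, 0, 0, 0, 0, 0]

```text
clock: 11.92
tool_pos: [0.5514, -0.178, 0.1447]
orientation: [-2.097, -2.274, -0.062]
contact_force: [0.2, 0.5, -0.1]
opening: 0.699
grip_force: 0.0
```

Run:
```python
from h import *
np.set_printoptions(precision=4,suppress=True)
go(.546,-.1964,94.5)
for n in("scene","top"):
    c=camera(n)
    r=masks_of("sleeve",n)[0]["region"]; P=pts(c,r)
    print(n,"flange",rect(P[abs(P[:,2]-.039)<.006])[:2],"z",np.histogram(P[:,2],np.arange(.03,.09,.005))[0])
    # socket: all points above ring top near the coupler
    v,u=np.mgrid[0:480,0:640]; Q=world(c,np.c_[u.ravel(),v.ravel()],c["depth"].ravel())
    Q=Q[(np.hypot(Q[:,0]-.523,Q[:,1]-.0975)<.03)&(abs(Q[:,2]-.073)<.009)]
    print("socket",len(Q),rect(Q)[:2])
    if n=="scene": print(cyl(Q[Q[:,2]<.073],.013))
c=camera("scene")
for m in masks_of("gold_flask_center","scene"):
    P=pts(c,m["region"]); S=P[(P[:,2]>.042)&(P[:,2]<.095)]; print(cyl(S,.017),len(S),m["p"])
```

```text
t 11.92 pos [ 0.5514 -0.178   0.1447] yaw 94.63 tilt [-0.0081  0.0621] j [-0.34  0.47  0.1   1.23  0.06  1.15] op 0.699 F [ 0.19  0.5  -0.13] M [-0.017 -0.046 -0.046]
dx,dy mm -17.89 -6.83
roll 0.002
scene flange (array([530.5063,  94.6366]), (60.74154281616211, 49.21916198730469)) z [16 99 66 20 22 51 35  4  0  0  0]
socket 94 (array([527.1386,  92.7351]), (29.348403930664062, 36.52454376220703))
(array([0.5254, 0.096 ]), np.float64(0.002062116617841038))
top flange (array([523.5508,  98.3734]), (58.48699951171875, 57.98520278930664)) z [16 86 65  8  5 26 45  5  5  4  0]
socket 58 (array([522.0673,  98.2663]), (36.233489990234375, 30.89447593688965))
(array([ 0.6276, -0.1422]), np.float64(0.0012520638014175533)) 226 0.67
(array([ 0.5459, -0.1963]), np.float64(0.0011061378297697495)) 207 0.6
(array([ 0.5395, -0.2599]), np.float64(0.0012200852994121124)) 213 0.44
(array([0.5272, 0.0956]), np.float64(0.0021355739697373165)) 165 0.26
```

Call:
jog_arm:
  grip: [0.4, 0.4, 0.4, 0.4, 0.4, 0.4, 0.4, 0.4]
  xyz:
    - [-12, -3.4, 0]
    - [-11, -3.3, 0]
    - [0, 0, 0]
    - [0, 0, 12]
    - [0, 0, 12]
    - [0, 0, 12]
    - [0, 0, 0]
    - [0, 0, 0]
  roll: [0, 0, 0, 0, 0, 0, 0, 0]

```text
clock: 12.88
tool_pos: [0.5459, -0.1967, 0.1076]
orientation: [-2.095, -2.274, -0.062]
contact_force: [-0.2, 0.4, 0.4]
opening: 0.696
grip_force: 0.0
```

Run:
```python
from h import *
go(.546,-.1964,94.5)
c=camera("scene"); x=c["pixels"][190:310,170:300,::-1]; cv2.imwrite("pics/d.png",cv2.resize(x,None,fx=5,fy=5,interpolation=cv2.INTER_CUBIC))
```

```text
t 12.88 pos [ 0.5459 -0.1967  0.1076] yaw 94.68 tilt [-0.0092  0.0627] j [-0.37  0.5   0.05  1.16  0.06  1.11] op 0.696 F [-0.2   0.36  0.43] M [-0.07   0.022  0.065]
dx,dy mm 0.33 0.11
roll 0.003
```

View pics/d.png

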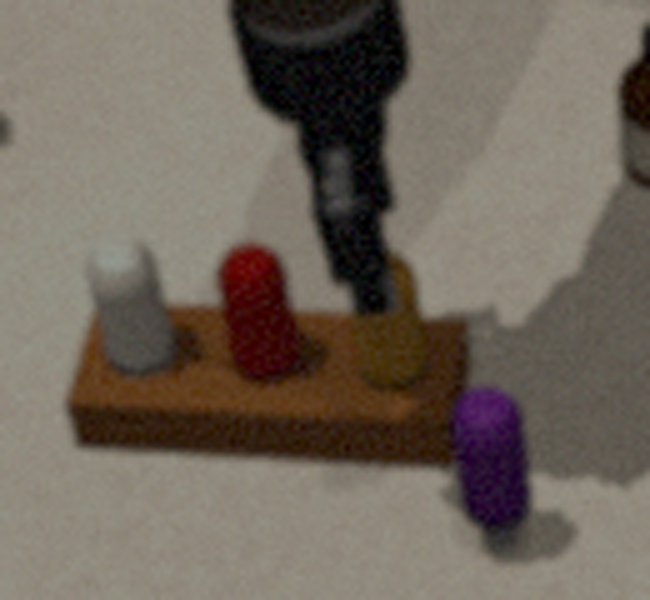

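The front finger stands just over the gold flask at crop (375,300), between clear gaps. I descend and grip.

Call:
jog_arm:
  grip: [0.4, 0.4, 0.4, 0.4, 0.4, 0.4, 0.4, 0.4]
  xyz:
    - [-1, 0.4, 0]
    - [0, 0, 9]
    - [0, 0, 9]
    - [0, 0, 9]
    - [0, 0, 9]
    - [0, 0, 5.5]
    - [0, 0, 0]
    - [0, 0, 0]
  roll: [0, 0, 0, 0, 0, 0, 0, 0]

```text
clock: 13.6
tool_pos: [0.5462, -0.1951, 0.0658]
orientation: [-2.095, -2.274, -0.062]
contact_force: [0.2, 0.7, -0.1]
opening: 0.7
grip_force: 0.0
```

Call:
jog_arm:
  grip: [0.1, -0.2, -0.4, -0.4, -0.4, -0.4, -0.4, -0.4]
  xyz:
    - [0, 0, 0]
    - [0, 0, 0]
    - [0, 0, 0]
    - [0, 0, 0]
    - [0, 0, 0]
    - [0, 0, 0]
    - [0, 0, 0]
    - [0, 0, 0]
  roll: [0, 0, 0, 0, 0, 0, 0, 0]
  force: 30

```text
clock: 14.27
tool_pos: [0.547, -0.1956, 0.0672]
orientation: [-2.097, -2.275, -0.063]
contact_force: [-1.5, -0.4, 4.2]
opening: 0.388
grip_force: 30.2
```

Run:
```python
from h import *
go(.546,-.1964,94.5)
```

```text
t 14.27 pos [ 0.547  -0.1956  0.0672] yaw 94.67 tilt [-0.0068  0.0616] j [-0.37  0.54 -0.    1.06  0.05  1.12] op 0.388 F [-1.52 -0.37  4.24] M [-0.073  0.23   0.06 ]
dx,dy mm -0.7 -1.02
roll 0.003
```

Call:
jog_arm:
  grip: [-0.4, -0.4, -0.4, -0.4, -0.4, -0.4, -0.4, -0.4]
  xyz:
    - [0.4, 0, -6]
    - [0.6, 0.1, -10]
    - [0.9, 0.1, -15]
    - [0.9, 0.1, -15]
    - [0.9, 0.1, -15]
    - [0.9, 0.1, -15]
    - [0.9, 0.1, -15]
    - [0, 0, 0]
  roll: [0, 0, 0, 0, 0, 0, 0, 0]

```text
clock: 14.93
tool_pos: [0.5494, -0.1961, 0.1613]
orientation: [-2.099, -2.279, -0.066]
contact_force: [1.4, -0.1, -2.1]
opening: 0.386
grip_force: 30.2
```

Run:
```python
from h import *
np.set_printoptions(precision=4,suppress=True)
go(.5233,.0975,94.5)
c=camera("scene"); x=c["pixels"][130:310,170:310,::-1]; cv2.imwrite("pics/e.png",cv2.resize(x,None,fx=4,fy=4,interpolation=cv2.INTER_CUBIC)[:600])
for m in masks_of("gold_flask_center","scene"):
    P=pts(c,m["region"]); S=P[(P[:,2]>P[:,2].min()+.035)]; print(m["p"],cyl(S,.017),len(S),np.percentile(P[:,2],[1,99]))
for n in ("red","white"):
    P=pts(c,masks_of(n+"_flask_center","scene")[0]["region"]); S=P[(P[:,2]>.042)&(P[:,2]<.095)]; print(n,cyl(S,.017))
```

```text
t 14.93 pos [ 0.5494 -0.1961  0.1613] yaw 94.71 tilt [-0.0022  0.0602] j [-0.37  0.46  0.14  1.27  0.06  1.12] op 0.386 F [ 1.39 -0.07 -2.14] M [-0.13  -0.043  0.006]
dx,dy mm 294.74 -1.93
roll 0.004
0.81 (array([ 0.6276, -0.1424]), np.float64(0.0014938860227060157)) 360 [0.0002 0.1037]
0.45 (array([ 0.548 , -0.1969]), np.float64(0.0014165629552492795)) 180 [0.106  0.2021]Traceback (most recent call last):
  File "<stdin>", line 8, in <module>
IndexError: list index out of range
```

View pics/e.png

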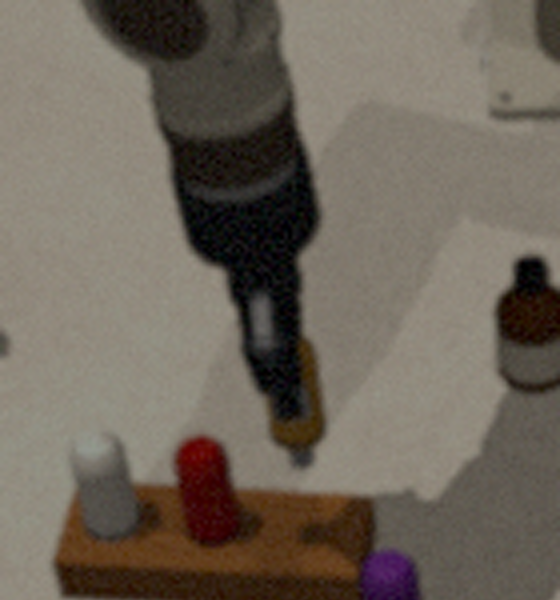

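Call:
jog_arm:
  grip: [-0.4, -0.4, -0.4, -0.4, -0.4, -0.4, -0.4, -0.4]
  xyz:
    - [30, -0.3, 0]
    - [38, -0.3, 0]
    - [38, -0.3, 0]
    - [38, -0.3, 0]
    - [38, -0.3, 0]
    - [38, -0.3, 0]
    - [38, -0.3, 0]
    - [30, 0, 0]
  roll: [0, 0, 0, 0, 0, 0, 0, 0]

```text
clock: 15.75
tool_pos: [0.5203, 0.0933, 0.1744]
orientation: [-2.093, -2.274, -0.06]
contact_force: [0.9, -0.1, -2.1]
opening: 0.391
grip_force: 30.2
```

Call:
jog_arm:
  grip: [-0.4, -0.4, -0.4, -0.4]
  xyz:
    - [7, 0, 0]
    - [0, 0, 10]
    - [0, 0, 0]
    - [0, 0, 0]
  roll: [0, 0, 0, 0]

```text
clock: 16.08
tool_pos: [0.5201, 0.0971, 0.1642]
orientation: [-2.096, -2.272, -0.057]
contact_force: [-0.2, 0.2, -2.9]
opening: 0.39
grip_force: 30.3
```

Run:
```python
from h import *
np.set_printoptions(precision=4,suppress=True)
go(.5233,.0983,94.5)
for n in("top","scene"):
  c=camera(n)
  for m in masks_of("gold_flask_center",n):
    P=pts(c,m["region"]); S=P[(P[:,2]>P[:,2].min()+.035)]; print(n,m["p"],cyl(S,.017),len(S),np.percentile(P[:,2],[1,99]))
```

```text
t 16.08 pos [0.5201 0.0971 0.1642] yaw 94.6 tilt [-0.0116  0.0609] j [ 0.15  0.34 -0.04  1.19  0.06  1.64] op 0.39 F [-0.15  0.25 -2.9 ] M [-0.143 -0.03   0.046]
dx,dy mm 0.91 3.3
roll 0.002
top 0.62 (array([ 0.6108, -0.1344]), np.float64(0.006003087546198823)) 113 [0.0327 0.1058]
scene 0.93 (array([ 0.6274, -0.1419]), np.float64(0.001583334283102221)) 317 [0.0026 0.1021]
scene 0.72 (array([0.521 , 0.0963]), np.float64(0.0010402024359555638)) 47 [0.1151 0.2003]
```

Call:
jog_arm:
  grip: [-0.4, -0.4, -0.4, -0.4, -0.4, -0.4, -0.4]
  xyz:
    - [-0.7, 3.6, 0]
    - [0, 0, 8]
    - [0, 0, 8]
    - [0, 0, 6]
    - [0, 0, 4]
    - [0, 0, 0]
    - [0, 0, 0]
  roll: [0, 0, 0, 0, 0, 0, 0]

```text
clock: 16.87
tool_pos: [0.5243, 0.0996, 0.1396]
orientation: [-2.095, -2.274, -0.061]
contact_force: [-0.0, -0.3, -2.3]
opening: 0.389
grip_force: 30.3
```

Run:
```python
from h import *
np.set_printoptions(precision=4,suppress=True)
go(.5233,.0983,94.5)
c=camera("scene"); x=c["pixels"][180:300,310:440,::-1]; cv2.imwrite("pics/f.png",cv2.resize(x,None,fx=5,fy=5,interpolation=cv2.INTER_CUBIC))
```

```text
t 16.87 pos [0.5243 0.0996 0.1396] yaw 94.69 tilt [-0.009   0.0619] j [ 0.15  0.36 -0.07  1.13  0.06  1.64] op 0.389 F [-0.04 -0.35 -2.27] M [-0.105 -0.03   0.013]
dx,dy mm -1.23 -1.13
roll 0.003
```

View pics/f.png

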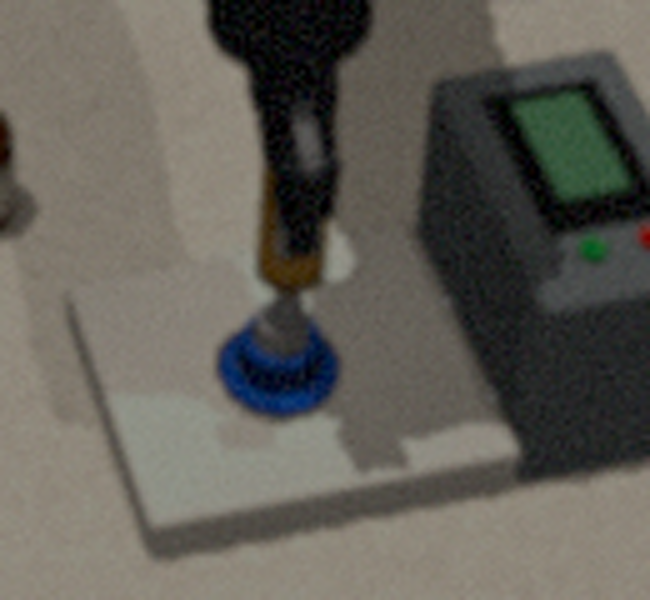

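The nipple hovers over the socket at crop (288,310), and the sleeve is still back. I make a small correction and lower gently.

Call:
jog_arm:
  grip: [-0.4, -0.4, -0.4, -0.4, -0.4, -0.4, -0.4, -0.4]
  xyz:
    - [-1.2, -1.1, 0]
    - [-0.1, 0, 2]
    - [-0.1, 0, 2]
    - [-0.1, 0, 2]
    - [-0.1, 0, 2]
    - [-0.1, 0, 2]
    - [0, 0, 0]
    - [0, 0, 0]
  roll: [0, 0, 0, 0, 0, 0, 0, 0]

```text
clock: 17.58
tool_pos: [0.5236, 0.0983, 0.1299]
orientation: [-2.096, -2.275, -0.062]
contact_force: [0.4, -0.0, -2.2]
opening: 0.391
grip_force: 30.3
```

Run:
```python
from h import *
go(.5233,.0983,94.5)
```

```text
t 17.58 pos [0.5236 0.0983 0.1299] yaw 94.67 tilt [-0.0081  0.0619] j [ 0.15  0.37 -0.09  1.11  0.06  1.64] op 0.391 F [ 0.35 -0.03 -2.24] M [-0.149 -0.01   0.047]
dx,dy mm -0.01 -0.35
roll 0.003
```

Call:
jog_arm:
  grip: [-0.4, -0.4, -0.4, -0.4, -0.4, -0.4, -0.4, -0.4]
  xyz:
    - [-0.1, 0, 2]
    - [-0.1, 0, 2]
    - [-0.1, 0, 2]
    - [-0.1, 0, 2]
    - [-0.1, 0, 2]
    - [-0.1, 0, 2]
    - [-0.1, 0, 2]
    - [0, 0, 0]
  roll: [0, 0, 0, 0, 0, 0, 0, 0]

```text
clock: 18.25
tool_pos: [0.5236, 0.0985, 0.1156]
orientation: [-2.096, -2.275, -0.062]
contact_force: [0.2, -0.5, -1.9]
opening: 0.388
grip_force: 30.3
```

Call:
jog_arm:
  grip: [-0.4, -0.4, -0.4, -0.4, -0.4, -0.4, -0.4]
  xyz:
    - [-0.1, 0, 1.5]
    - [-0.1, 0, 1]
    - [0, 0, 1]
    - [-0.1, 0, 1]
    - [0, 0, 1]
    - [0, 0, 0]
    - [0, 0, 0]
  roll: [0, 0, 0, 0, 0, 0, 0]

```text
clock: 18.83
tool_pos: [0.5241, 0.0987, 0.1118]
orientation: [-2.097, -2.275, -0.065]
contact_force: [-1.0, -0.7, 5.9]
opening: 0.386
grip_force: 31.3
```

```bash
cat > sl.py <<'E'
from h import *
go(.5233,.0983,94.5)
for n in("scene","top"):
    c=camera(n); P=pts(c,masks_of("sleeve",n)[0]["region"]); print(n,np.histogram(P[:,2],np.arange(.03,.09,.005))[0])
E
python3 sl.py
```

```text
t 18.83 pos [0.5241 0.0987 0.1118] yaw 94.68 tilt [-0.0061  0.0624] j [ 0.15  0.38 -0.12  1.06  0.06  1.64] op 0.386 F [-1.01 -0.68  5.93] M [-0.266  0.428  0.029]
dx,dy mm -0.33 -0.83
roll 0.003Traceback (most recent call last):
  File "sl.py", line 4, in <module>
    c=camera(n); P=pts(c,masks_of("sleeve",n)[0]["region"]); print(n,np.histogram(P[:,2],np.arange(.03,.09,.005))[0])
                         ~~~~~~~~~~~~~~~~~~~~^^^
IndexError: list index out of range
```

Call:
jog_arm:
  grip: [-0.4, -0.4, -0.4, -0.4, -0.4]
  xyz:
    - [0, 0, 1]
    - [0, 0, 0.8]
    - [0, 0, 0.7]
    - [0, 0, 0]
    - [0, 0, 0]
  roll: [0, 0, 0, 0, 0]

```text
clock: 19.35
tool_pos: [0.5246, 0.0989, 0.1097]
orientation: [-2.097, -2.276, -0.066]
contact_force: [-2.5, -2.0, 11.3]
opening: 0.386
grip_force: 32.1
```

```bash
cat > sl.py <<'E'
from h import *
go(.5233,.0983,94.5)
for n in("scene","top"):
    c=camera(n)
    p=c["pixels"].astype(int); b=(p[...,2]>p[...,0]*1.6)&(p[...,2]>p[...,1]*1.3)&(p[...,2]>30)
    v,u=np.nonzero(b&(c["depth"]>0)); P=world(c,np.c_[u,v],c["depth"][v,u])
    P=P[np.hypot(P[:,0]-.5233,P[:,1]-.0975)<.04]; print(n,np.histogram(P[:,2],np.arange(.03,.09,.005))[0])
E
python3 sl.py
```

```text
t 19.35 pos [0.5246 0.0989 0.1097] yaw 94.68 tilt [-0.0051  0.0626] j [ 0.15  0.39 -0.12  1.06  0.06  1.64] op 0.386 F [-2.46 -1.96 11.32] M [-0.336  0.59   0.036]
dx,dy mm -0.48 -1.33
roll 0.003
scene [ 2  0  2 43 94 40 29 19 39 11  0]
top [0 0 0 0 0 0 0 0 0 0 0]
```

The sleeve has sprung forward (flange at about 0.052). I relax the push, release and retreat.

Call:
jog_arm:
  grip: [-0.4, -0.1, 0.3, 0.5, 0.5, 0.5]
  xyz:
    - [0, 0, -2]
    - [0, 0, 0]
    - [0, 0, 0]
    - [0, 0, 0]
    - [0, 0, 0]
    - [0, 0, 0]
  roll: [0, 0, 0, 0, 0, 0]

```text
clock: 19.95
tool_pos: [0.5235, 0.0987, 0.1097]
orientation: [-2.096, -2.274, -0.062]
contact_force: [1.1, -0.4, 0.9]
opening: 0.751
grip_force: 0.0
```

Call:
jog_arm:
  grip: [0.5, 0.5, 0.5, 0.5, 0.5, 0.5, 0.5, 0.5]
  xyz:
    - [0.4, 0, -6]
    - [0.8, 0, -12]
    - [1.2, 0, -20]
    - [1.5, 0, -25]
    - [1.5, 0, -25]
    - [1.5, 0, -25]
    - [0, 0, -10]
    - [0, 0, 0]
  roll: [0, 0, 0, 0, 0, 0, 0, 0]

```text
clock: 20.62
tool_pos: [0.5259, 0.0981, 0.2365]
orientation: [-2.098, -2.278, -0.07]
contact_force: [1.0, 0.3, -0.3]
opening: 0.748
grip_force: 0.0
```

```bash
python3 sl.py
python3 - <<'E'
from h import *
np.set_printoptions(precision=4,suppress=True)
c=camera("scene"); x=c["pixels"][110:350,150:470,::-1]; cv2.imwrite("pics/g.png",cv2.resize(x,None,fx=2.5,fy=2.5,interpolation=cv2.INTER_CUBIC))
for m in masks_of("gold_flask_center","scene"):
    P=pts(c,m["region"]); S=P[(P[:,2]>P[:,2].min()+.01)]; print(m["p"],cyl(S,.017),len(S),np.percentile(P[:,2],[1,99]))
E
```

```text
t 20.62 pos [0.5259 0.0981 0.2365] yaw 94.7 tilt [-0.0013  0.0631] j [0.15 0.3  0.1  1.36 0.06 1.64] op 0.748 F [ 1.03  0.34 -0.29] M [-0.094 -0.001 -0.033]
dx,dy mm 0.42 -2.55
roll 0.003
scene [ 4  0  2 54 95 25 25 32 36 10  1]
top [0 0 0 0 0 0 0 0 0 0 0]
0.89 (array([0.5228, 0.0965]), np.float64(0.0015265419794969152)) 299 [0.0827 0.1553]
0.8 (array([ 0.6272, -0.1424]), np.float64(0.0015830994288382229)) 380 [-0.0005  0.104 ]
0.38 (array([ 0.7481, -0.0515]), np.float64(0.002809233926754546)) 429 [0.0021 0.0825]
```

View pics/g.png

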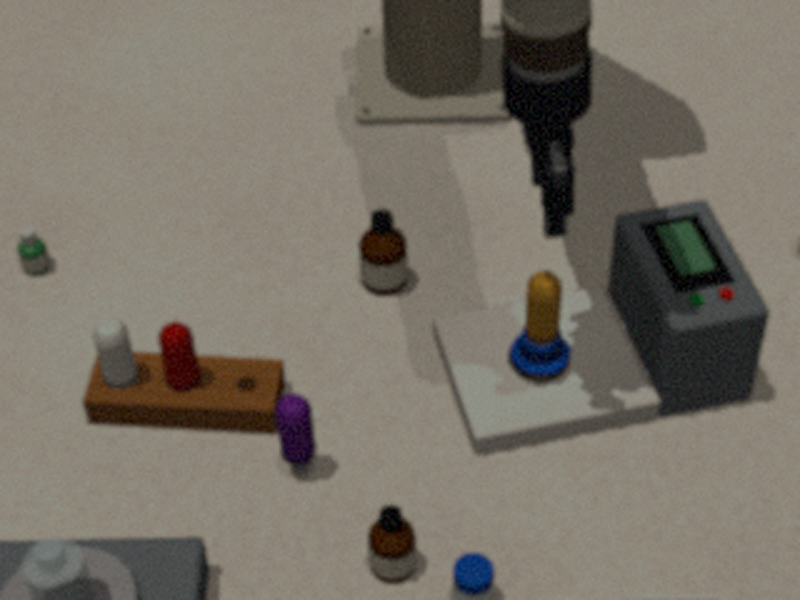

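The gold flask stands upright in the coupler at (543,310), with its top at about 0.154 m as it should be. The sleeve is forward, the robot is clear, and the white flask, red flask and purple look-alike stand undisturbed. I hand the job in.

```bash
python3 -c "
from station import finish_job
print(finish_job())"
```

```text
the job is handed in; nothing more can be done
None
```

Job handed in at about 21 s: the sleeve was pulled back and released, and the gold flask stands seated in the coupler with the sleeve sprung forward; the force readings stayed under 20 N, the other flasks and bottles in view look undisturbed, and the robot is clear.

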